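Load a board pallet into the screw-down test press

ROBOT

A 7-joint arm with a two-finger parallel gripper is mounted at the origin on a cart in front of the work surface, level with it; the furniture and walls round the work are solid. World frame = base frame: x ahead of the robot, y to its left, z up, the work surface at z = 0. Lengths are in m, angles in rad, forces in N, time in s.
With the tool pointing down it reaches from about 0.425 to 0.925 m from the base axis. Payload 6.8 kg.
Tool frame: the origin (TCP) lies between the finger pads; the fingertips stand 14 mm ahead of it and the grasp point (between the pads) lies 5 mm behind it; z points along the fingers, y is the line along which they close (so a half turn about z gives the same grasp; the last joint's range is limited). The gripper opens to 85 mm and grips with 20 to 120 N. Pads are 22 mm wide; open, the fingers measure 114 mm over their backs; the gripper's body (76 mm by 85 mm) begins 54 mm behind the grasp point. The pads swing forward as they close: fully open they stand 13 mm farther back than shut.
Start: joints at [1.225, 0.477, 0.022, 1.555, -0.011, 1.109, -0.083], TCP at [0.159, -0.656, 0.245] pointing down, gripper open.
Joint ranges: [-2.96, 2.96], [-0.34, 2.1], [-1.41, 1.46], [0.24, 2.44], [-1.37, 4.51], [0.17, 1.92], [-2.96, 2.96]. Speed limits (rad/s): [2.39, 2.39, 3.14, 3.14, 3.14, 3.14, 3.14].

INTERFACE

Orientations are given as a rotation vector (axis times angle).
In Python, from bench import r, imaging gives the robot as it stands.
- The arm moves only by the tool apply_moves, never from a script. Its argument "moves" is a list of rows, each a list of 2 entries, a list of its own where there are three numbers: the shift along the tool's x, y, z in cm, then the turn about the tool's z in rad. In form: [[[tx, ty, tz], roll], ...]. A call has 1 to 10 rows; each row is the pose to reach, as a shift and turn from the pose commanded when the call began, along the tool's axes at that moment; what a row does not reach only later rows make up. A row lasts 1/12 s, in which the tool goes at most 41.7 mm and 7.16 degrees, less where a joint would pass 70% of its speed; a pose out of reach is approached as far as the arm can. A call with a gripper value outside its range is refused whole. "claw" is the opening, from 0 (shut) to 1 (fully open), set as the call begins (left out, the last holds). The fingers move at their own pace and stop on an object; "grip_force" is the grip in N (left out, the last holds). Time passes only in rows, so rows that repeat a pose let the fingers close. It gives the time, the measured TCP pose, the force and the opening at its end, in the units of the state.
- r.get_obs(): the state, without advancing time (a new reading comes with each control period).
- imaging.grab_frame(name): name is "scene" or "top" or "wrist"; returns a dict with "frame" (400x640x3 uint8, blue, green, red), "intrinsics" (3x3 intrinsics, pixels), "T" (4x4, takes a point from camera to world coordinates). Camera axes: x right, y up, looking along -z (the intrinsics and any distortion apply to the point x, -y, -z); pixel columns grow to the right and rows downward; lengths in m; the calibration is good to about 2 mm. A picture is of the moment at which its call begins. There is no depth.
- r.hand_in(): hands the job in, once; it reports no verdict.
The state is a dict: "clock": time; "joints": joint angles; "qvel": joint speeds; "tau": joint torques, N m; "tcp_pos": TCP position; "orientation": TCP orientation; "contact_force": force on the tool from outside, world axes, zero at the start; "moment": the same for the moment, N m; "grip_width": finger opening in m.
Only numpy, scipy, OpenCV 4.12 (cv2) and the standard library are available. Lean on these libraries where they do the work, as an engineer would, in place of code of your own. Each camera call takes 0.05 s, during which the arm holds its last target. There are 200 camera calls.

TASK

Load the circuit board on its pallet into the test press: crank the probe plate fully up, then carry the pallet over, keeping it level, lay it on the press's track with its aluminium front bar leading and slide it under the guide lips and the probe plate until it is fully home against the end stop. Then crank the probe plate fully down so that its two pins drop behind the front bar and lock the pallet in. Leave the flux bottle, the solder reel and the green tin where they are.

Things in the scene. Friction and masses are not known exactly. Their poses are not given: they have to be found in the camera images.
- test_press: Fixed bench test press: grey base, black guide rails, two steel columns, blue bridge with a crank on top. Origin on the bench under the bridge's middle; x across the track, y along it the way the pallet is pushed in, z up. Bridge: y -20 to +20 mm, underside 76 and top 92 mm up, 172 mm wide in x. Probe plate below it: y -37 to +17 mm. Track: base top, 12 mm up, centred on x = 0
- track_mouth (a point): Entry end of the track, middle, on its surface: y -200 mm of the press, z 12 mm; the press's axes. From here to y -55 mm the track is open above, between black side guides that rise 8 mm over it and converge: 131 mm apart here, 114 mm at y -80, 111 mm from y -55 on. The pallet is laid down here; its rear may overhang the base
- lip_mouth (a point): Middle of the track where the guide lips begin, y -55 mm of the press, z 12 mm; the press's axes. From here to the end stop steel lips cover both edges of the track, their undersides 8 mm above it, 99 mm apart, with a flared mouth from y -75 to -55 mm: a pallet gets under them only by sliding in along +y
- press_stop (a point): Middle of the face of the end stop (dark block at the far end of the track), at x 0, y +25, z 24 mm of the press; its axes are the press's axes
- probe_plate (a joint): Height of the black probe plate, m: 0 fully down, 0.018 fully up; moved only by the crank, 0.004 m per rad. Two 6 mm pins stand down from it at x +-34, y +6.5 mm of the press. Plate down: tips on the pallet's top, 4.5 mm behind the front bar of a pallet that is home. Plate up: they clear that bar by 6 mm; with the plate below 0.012 they block it
- crank (a joint): Angle of the crank, rad: 0 plate fully down, 4.5 plate fully up (stops at both). Counter-clockwise seen from above raises. At 0 the arm points to the press's -x; at angle a it stands a counter-clockwise from there. It stays where it is left and takes about 2 N at the sleeve
- crank_axis (a point): Point on the crank's vertical axis (above the press's origin) at the height of the crank arm's top, 114 mm above the bench. The end of the lifting screw stands up here, 12 mm thick: to 109 mm above the bench with the plate down, to 127 mm with it up
- crank_grip (a point): Centre of the crank's upright black grip sleeve: 22 mm thick, 50 mm long, 143 mm above the bench, 50 mm from the crank's axis. The sleeve spins freely on its pin, so a gripper holding it can keep its heading while going round. The arm's top lies 29 mm below this point, the sleeve's top 23 mm above it
- pallet_grip (a point): Middle of the pallet's orange handle bar, 45 mm above the pallet's underside; the pallet's axes: y from handle to front bar, z up. The bar is 74 mm long in x, 14 mm thick in y, 34 to 60 mm above the underside. The rear edge lies 8 mm behind it, the front bar's front face 159 mm ahead. The board, on top, begins 9 mm ahead; its parts rise to 16 mm above the underside
- pallet_front (a point): Middle of the front face of the pallet's aluminium front bar (88 wide, 11 thick, top 18 mm above the underside), 12 mm above the underside; the pallet's axes. It meets the end stop when home. The pallet: loose black plate carrying a green board, 108 wide (front 12 mm: 98), 167 long, 6 mm thick, about 0.28 kg, its centre of mass some 45 mm ahead of the handle
- flux_bottle: Small upright flux bottle, 30 mm thick and 112 mm high, origin under its middle; leave alone
- solder_reel: White and green solder reel, 66x81x46 mm, origin under its middle; leave alone
- tinner_tin: Round green tin, 50 mm wide and 16 mm high, origin under its middle; leave alone

How it is judged:
By the outcome, as a careful person would: the job done as asked, in the order asked, and still so for the second after the job is handed in, with the robot touching nothing.
It also fails if it takes over 61 s, if anything falls off the work surface, if the arm or the gripper's body presses on something with over 40 N, if the wrist force passes 120 N, or if a joint passes its speed limit or range.

## Working session

There is one attempt and no reset: what is moved stays moved. The work goes in short steps, Python scripts to look and compute and a tool call to move; the robot and the scene stay as the last step left them, time stands still between calls to the robot, and variables do not carry over. Pictures are saved under pics/ and viewed, on a budget of 10 in all, crops included, one or two more only if the job needs it, and the job is handed in when it is done.

Besides the shell and the picture viewer there is one more tool, called after "Emit:" as name(argument=value, ...) on one line, values as JSON. apply_moves: Moves the arm, as the interface text tells. Its arguments: {"type":"object","properties":{"moves":{"type":"array","items":{"type":"array"}},"claw":{"type":"number"},"grip_force":{"type":"number"}},"required":["moves"]}

```bash
mkdir -p pics
python3 - <<'E'
from bench import r, imaging
import cv2,pickle,numpy as np
np.set_printoptions(precision=4,suppress=True)
o=r.get_obs(); print(o)
for n in ("scene","top"):
    f=imaging.grab_frame(n); cv2.imwrite(f"pics/{n}0.png",f["frame"]); pickle.dump(f,open(f"{n}0.pkl","wb")); print(n,f["intrinsics"],f["T"],[k for k in f])
E
```

```text
{'clock': 0.0, 'joints': array([ 1.2249,  0.4778,  0.0223,  1.5565, -0.0115,  1.1092, -0.0831]), 'qvel': array([-0.0002,  0.0005, -0.0007, -0.0035,  0.0013,  0.0011,  0.0004]), 'tau': array([  0.0005, -59.6454,   1.6078, -28.1195,   0.0124,   0.0094,
        -0.    ]), 'tcp_pos': array([ 0.1589, -0.6555,  0.2443]), 'orientation': array([-3.1177, -0.3725,  0.0005]), 'contact_force': array([-0.2326, -0.2425,  0.6928]), 'moment': array([-0.0064,  0.0123, -0.0234]), 'grip_width': 0.08546119244404365}
scene [[409.132    0.     323.8391]
 [  0.     409.132  200.557 ]
 [  0.       0.       1.    ]] [[-0.7732  0.4117 -0.4824  0.1179]
 [-0.634  -0.5189  0.5734  0.7157]
 [-0.0143  0.7491  0.6623  0.6754]
 [ 0.      0.      0.      1.    ]] ['frame', 'intrinsics', 'T']
top [[417.9443   0.     318.826 ]
 [  0.     417.9443 196.4522]
 [  0.       0.       1.    ]] [[-0.0199  0.9912 -0.1307  0.421 ]
 [-0.9997 -0.0215 -0.0108  0.2252]
 [-0.0135  0.1304  0.9914  1.0398]
 [ 0.      0.      0.      1.    ]] ['frame', 'intrinsics', 'T']
```

View pics/top0.png

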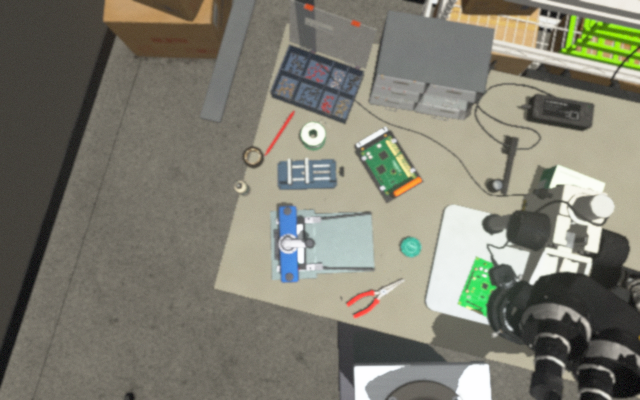

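View pics/scene0.png

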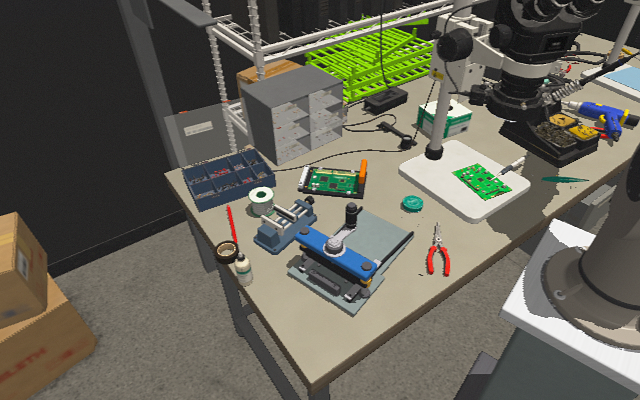

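The top view shows the press at about (290-372, 205-282), its track running right and the crank sleeve near (308,243). The pallet is at (390,165) with its handle at (407,188), and the tin, reel and bottle are at (410,246), (313,135) and (240,187). I'll take one enlarged composite to pick features.

Run:
```python
import cv2,numpy as np
t=cv2.imread("pics/top0.png");s=cv2.imread("pics/scene0.png")
a=cv2.resize(t[120:290,265:430],None,fx=3.5,fy=3.5,interpolation=cv2.INTER_CUBIC)[:600,:]
a=cv2.resize(t[120:288,263:431][:, :],(600,600),interpolation=cv2.INTER_CUBIC)
b=cv2.resize(s[150:320,260:460],(800,600)[:1]+(680,) if 0 else (706,600),interpolation=cv2.INTER_CUBIC)
def grid(im,x0,y0,k):
    for v in range(0,300,20):
        X=int((x0//20*20+20+v-x0)*k);Y=int((y0//20*20+20+v-y0)*k)
        if X<im.shape[1]: cv2.line(im,(X,0),(X,8),(0,0,255),1);cv2.putText(im,str(x0//20*20+20+v),(X-10,20),0,.4,(0,0,255),1)
        if Y<im.shape[0]: cv2.line(im,(0,Y),(8,Y),(0,0,255),1);cv2.putText(im,str(y0//20*20+20+v),(8,Y+4),0,.4,(0,0,255),1)
grid(a,263,120,600/168);grid(b,260,150,3.53)
cv2.imwrite("pics/topc.png",a);cv2.imwrite("pics/scc.png",b)
```

```text
(no output)
```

View pics/topc.png

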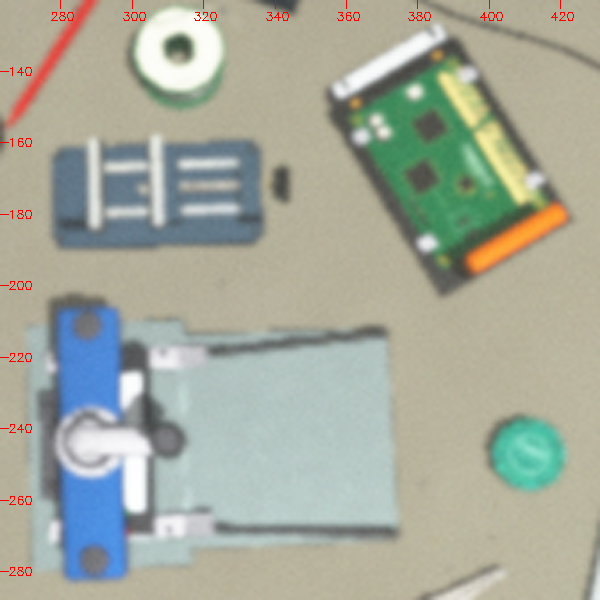

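View pics/scc.png

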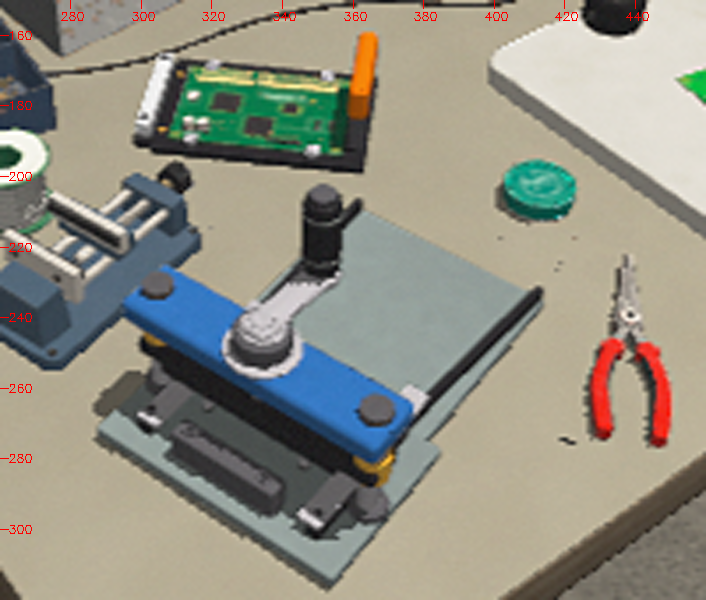

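The crops give the pixel positions I need:
- **Press (top view):** bridge corners, guide ends, crank sleeve.
- **Pallet (top view):** handle ends, plate corners, front bar.
- **Scene view:** bridge corners, sleeve top.

Next I fit the poses.

```bash
cat > h.py <<'E'
import numpy as np,pickle,cv2
from scipy.optimize import least_squares
from scipy.spatial.transform import Rotation as R
np.set_printoptions(precision=4,suppress=True)
def proj(f,P):
    T=np.linalg.inv(f["T"]);p=np.atleast_2d(P)@T[:3,:3].T+T[:3,3]
    q=np.c_[p[:,0],-p[:,1],-p[:,2]]@f["intrinsics"].T
    return q[:,:2]/q[:,2:]
def ray(f,px,z):
    d=np.linalg.inv(f["intrinsics"])@[px[0],px[1],1];d=f["T"][:3,:3]@[d[0],-d[1],-d[2]];o=f["T"][:3,3]
    return o+d*(z-o[2])/d[2]
def w(pose,L):
    x,y,a=pose;c,s=np.cos(a),np.sin(a);L=np.atleast_2d(L)
    return np.c_[x+c*L[:,0]-s*L[:,1],y+s*L[:,0]+c*L[:,1],L[:,2]]
def fit(obs,x0):  # obs: [(frame, local pts mm, px)]
    fun=lambda p:np.concatenate([(proj(f,w(p,np.array(L)/1000.))-np.array(px)).ravel() for f,L,px in obs])
    s=least_squares(fun,x0,loss="soft_l1");return s.x,fun(s.x).reshape(-1,2)
def local(o,tgt):  # tool-axes shift (cm) from measured pose to world target
    return R.from_rotvec(o["orientation"]).inv().apply(np.array(tgt)-o["tcp_pos"])*100
E
python3 - <<'E'
from h import *
t=pickle.load(open("top0.pkl","rb"));s=pickle.load(open("scene0.pkl","rb"))
ct=lambda L:[(263+a/3.571,120+b/3.571) for a,b in L]
cs=lambda L:[(260+a/3.53,150+b/3.53) for a,b in L]
br=[(86,20,92),(86,-20,92),(-86,20,92),(-86,-20,92)]
T=(t,br+[(68,-200,20),(-68,-200,20)],ct([(57,310),(118,308),(65,580),(127,577),(386,330),(398,535)]))
S=(s,br,cs([(125,300),(165,266),(378,443),(412,405)]))
for o in ([T],[S],[T,S]): p,e=fit(o,[.4,.3,0]);print("press",p);print(e.T)
sl=[ray(t,ct([(167,440)])[0],.166),ray(s,cs([(322,190)])[0],.166)];print("sleeve",sl)
Pt=(t,[(-37,0,60),(37,0,60),(-54,-8,6),(54,-8,6),(-44,159,18),(44,159,18)],ct([(470,266),(566,211),(445,296),(572,220),(330,88),(437,24)]))
Ps=(s,[(-44,159,18),(44,159,18),(-54,-8,6)],cs([(137,132),(160,56),(362,165)]))
for o in ([Pt],[Ps],[Pt,Ps]): p,e=fit(o,[.5,0,.5]);print("pallet grip",p);print(e.T)
for n,px,z in (("tin",ct([(528,455)])[0],.016),("vise",ct([(255,240)])[0],.03),("vise2",ct([(262,165)])[0],.03)):print(n,ray(t,px,z))
E
```

```text
press [0.4397 0.3063 0.0217]
[[-0.5083 -0.0979 -0.5133  0.0404  0.6362  0.5701]
 [-0.5146 -0.7052  0.525   0.6226  0.499  -0.5305]]
press [0.4383 0.3051 0.0194]
[[-1.5734  0.1633 -0.2852  2.2932]
 [ 0.1385 -1.6085  2.5163 -0.6683]]
press [0.4391 0.3059 0.0226]
[[-0.3468  0.0646 -0.2803  0.2746  0.7965  0.7831 -2.2093 -0.4977 -0.7929
   1.7426]
 [-0.2507 -0.4565  0.7994  0.8809  0.6673 -0.358   0.2931 -1.4888  2.5104
  -0.7061]]
sleeve [array([0.4385, 0.2555, 0.166 ]), array([0.4431, 0.2501, 0.166 ])]
pallet grip [ 0.5691  0.0245 -1.0491]
[[ 0.1738 -0.2765 -0.5136  0.5665  0.1165 -0.0505]
 [ 0.0853 -0.5103  0.8544 -0.0665 -0.2237  0.0102]]
pallet grip [ 0.5689  0.0235 -1.0178]
[[-0.2552 -0.9053  1.6859]
 [-1.0013 -0.1678  0.8916]]
pallet grip [ 0.569   0.0243 -1.0448]
[[ 0.2683 -0.2549 -0.3964  0.5825 -0.0219 -0.2669 -0.6514 -0.4255  0.8501]
 [ 0.1843 -0.5254  0.9668 -0.1126  0.0169  0.1237 -1.9695 -0.9567  1.0455]]
tin [0.4264 0.0157 0.016 ]
vise [0.576  0.1977 0.03  ]
vise2 [0.6281 0.1916 0.03  ]
```

Both fits agree to 2-3 mm, with the crank at about 1.6 rad. The microscope stands between the start pose and the work, so I triangulate it before moving.

Run:
```python
from h import *
t=pickle.load(open("top0.pkl","rb"));s=pickle.load(open("scene0.pkl","rb"))
from bench import imaging
W=imaging.grab_frame("wrist");print(W["T"],W["intrinsics"][0]);pickle.dump(W,open("w0.pkl","wb"))
a=cv2.resize(t["frame"][150:400,420:640],(440,500));b=cv2.resize(s["frame"][0:220,420:640],(360,360))
im=np.zeros((600,800,3),np.uint8);im[:500,:440]=a;im[:360,440:]=b
w2=cv2.resize(W["frame"],(360,225));im[365:590,440:]=w2
for v in range(0,220,20):
    cv2.putText(im,str(420+v),(v*2,510),0,.35,(255,255,255),1);cv2.putText(im,str(420+v),(440+int(v*1.636),358),0,.35,(0,255,255),1)
for v in range(0,240,20):
    cv2.putText(im,str(150+v),(0,v*2+4),0,.35,(0,0,255),1)
    if v<220: cv2.putText(im,str(v),(440,int(v*1.636)+4),0,.35,(0,255,255),1)
cv2.imwrite("pics/micro.png",im)
```

```text
[[ 0.2353  0.9294  0.2844  0.2309]
 [-0.9719  0.2256  0.0669 -0.6396]
 [-0.002  -0.2921  0.9564  0.3723]
 [ 0.      0.      0.      1.    ]] [310.8579   0.     321.8792]
```

View pics/micro.png

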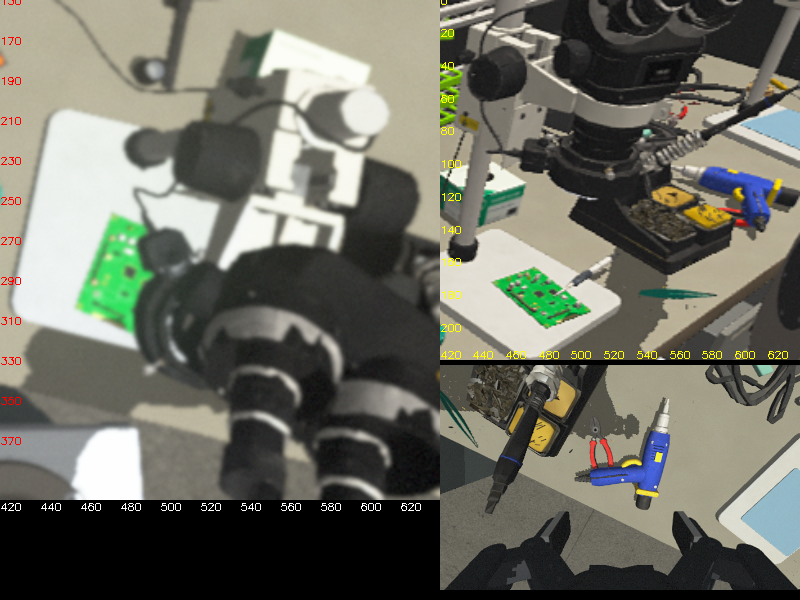

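The picture shows the microscope: ring light at top px (508,312) / scene (517,105), eyepieces at top px (545,385) / scene around (545,-10), and the focus knobs. I triangulate those points.

Run:
```python
from h import *
t=pickle.load(open("top0.pkl","rb"));s=pickle.load(open("scene0.pkl","rb"))
def tri(a,b):
    f=lambda P:np.r_[proj(t,P)[0]-a,proj(s,P)[0]-b]
    q=least_squares(f,[.4,-.2,.2]);return q.x,q.cost
print("ring",tri((510,308),(517,105)));print("eyeL",tri((533,315),(548,8)));print("eyeR",tri((590,335),(592,3)));print("knob",tri((528,225),(455,45)))
print("post",[ray(s,(437,155),.02),ray(t,(497,186),.02)])
for z in(.2,.3,.4,.5): print(z,"headfront",ray(t,(545,275),z)[:2],"eyebot",ray(t,(545,390),z)[:2],"ringleft",ray(t,(487,310),z)[:2])
```

```text
ring (array([ 0.3052, -0.1099,  0.2614]), np.float64(26.607130760351215))
eyeL (array([ 0.3128, -0.0585,  0.4585]), np.float64(272.8459397307937))
eyeR (array([ 0.2766, -0.1357,  0.4531]), np.float64(577.2001246390278))
knob (array([ 0.4545, -0.1101,  0.3505]), np.float64(4.578570323430869))
post [array([ 0.4714, -0.1913,  0.02  ]), array([ 0.5717, -0.2016,  0.02  ])]
0.2 headfront [ 0.3664 -0.2066] eyebot [ 0.152  -0.1873] ringleft [ 0.3016 -0.0885]
0.3 headfront [ 0.3729 -0.1552] eyebot [ 0.184  -0.1382] ringleft [ 0.3158 -0.0511]
0.4 headfront [ 0.3794 -0.1038] eyebot [ 0.2161 -0.0891] ringleft [ 0.3301 -0.0138]
0.5 headfront [ 0.3859 -0.0524] eyebot [ 0.2481 -0.0399] ringleft [0.3443 0.0236]
```

Emit:
apply_moves(moves=[[[0,0,-4],0],[[0,0,-8],0],[[0,0,-12],0],[[0,0,-16],0],[[0,0,-20],0],[[0,0,-24],0],[[0,0,-28],0],[[0,0,-32],0],[[0,0,-36],0],[[0,0,-36],0]])

```text
clock: 0.98
tcp_pos: [0.159, -0.6563, 0.6143]
orientation: [3.107, 0.371, 0.004]
contact_force: [-0.0, 1.2, 2.2]
grip_width: 0.0854
```

Run:
```python
from h import *
from bench import r
o=r.get_obs();print(o["clock"],o["joints"],o["tcp_pos"],o["contact_force"])
s=pickle.load(open("scene0.pkl","rb"));t=pickle.load(open("top0.pkl","rb"))
for P in((.2,-.12,.45),(.24,-.05,.5),(.22,-.09,.4),(.37,-.15,.3),(.47,-.19,.42),(.3,-.15,.2)):print(P,proj(s,np.array(P)),proj(t,np.array(P)))
for tg in((.40,-.47,.60),(.6,-.1,.6),(.58,.2,.6)):print(tg,local(o,tg))
```

```text
0.9833 [ 1.2063  0.4139  0.0648  0.8494 -0.0273  1.8658 -0.0756] [ 0.159  -0.6563  0.6143] [-0.0167  1.1853  2.2474]
(0.2, -0.12, 0.45) [[611.4024  17.6565]] [[589.4468 414.8382]]
(0.24, -0.05, 0.5) [[586.0185 -10.1393]] [[553.9185 396.8515]]
(0.22, -0.09, 0.4) [[580.8843  50.8184]] [[545.4078 387.1248]]
(0.37, -0.15, 0.3) [[493.4482  72.2211]] [[542.1245 276.7831]]
(0.47, -0.19, 0.42) [[469.5032  -1.395 ]] [[605.305  212.2371]]
(0.3, -0.15, 0.2) [[512.6043 124.0622]] [[518.8125 310.276 ]]
(0.4, -0.47, 0.6) [ 27.8071 -12.4416   1.2921]
(0.6, -0.1, 0.6) [ 55.9606 -43.6864   0.9092]
(0.58, 0.2, 0.6) [ 61.0842 -73.3107   0.5255]
```

Emit:
apply_moves(moves=[[[3,-1.4,1],0],[[6,-2.8,1],0],[[9.3,-4.2,1],0],[[12.6,-5.6,1],0],[[15.9,-7,1],0],[[19,-8.4,1],0],[[22,-9.8,1],0],[[25,-11.2,1],0],[[28,-12.5,1],0],[[28,-12.5,1],0]])

```text
clock: 1.82
tcp_pos: [0.4081, -0.4629, 0.5945]
orientation: [-3.114, -0.39, -0.004]
contact_force: [0.3, 1.4, 0.2]
grip_width: 0.0857
```

Emit:
apply_moves(moves=[[[2.8,-3.1,0],0],[[5.6,-6.2,0],0],[[8.4,-9.3,0],0],[[11.2,-12.4,0],0],[[14,-15.5,0],0],[[16.8,-18.6,0],0],[[19.6,-21.7,0],0],[[22.4,-24.8,0],0],[[25.2,-27.9,0],0],[[28,-31,0],0]])

```text
clock: 2.65
tcp_pos: [0.6007, -0.1007, 0.5952]
orientation: [3.119, 0.372, -0.0]
contact_force: [2.1, -0.8, -0.3]
grip_width: 0.0851
```

Run:
```python
from h import *
from bench import r
o=r.get_obs();print(o["clock"],o["joints"],o["tcp_pos"],o["contact_force"])
for tg in((.55,.2,.6),(.4405,.253,.25)):print(tg,local(o,tg))
```

```text
2.65 [ 0.2624  0.285  -0.2918  1.0752  0.0832  1.7923 -1.3333] [ 0.6007 -0.1007  0.5952] [ 2.0964 -0.8475 -0.3489]
(0.55, 0.2, 0.6) [  2.1412 -30.4178  -0.486 ]
(0.4405, 0.253, 0.25) [ -7.2478 -38.1483  34.5151]
```

Emit:
apply_moves(moves=[[[0.2,-3,0],-0.12],[[0.4,-6,0],-0.24],[[0.6,-9,0],-0.36],[[0.8,-12,0],-0.48],[[1,-15,0],-0.6],[[1.2,-18,0],-0.72],[[1.4,-21,0],-0.84],[[1.7,-24,0],-0.96],[[2,-27.5,0],-1.08],[[2,-30.5,0],-1.2]])

```text
clock: 3.48
tcp_pos: [0.5474, 0.2006, 0.5948]
orientation: [-2.357, -2.076, 0.001]
contact_force: [0.9, -0.5, 0.4]
grip_width: 0.0856
```

```bash
cat >> h.py <<'E'
def yaw(o):
    x=R.from_rotvec(o["orientation"]).as_matrix()[:,0];return np.degrees(np.arctan2(x[1],x[0]))
E
python3 - <<'E'
from h import *
from bench import r
o=r.get_obs();print(o["clock"],o["joints"],o["tcp_pos"],o["contact_force"],yaw(o))
for tg in((.4405,.253,.28),):print(tg,local(o,tg))
E
```

```text
3.4833 [-0.0251  0.2677 -0.6069  1.127   0.1548  1.791  -0.7077] [0.5474 0.2006 0.5948] [ 0.9079 -0.5015  0.4434] 82.7458634726956
(0.4405, 0.253, 0.28) [  3.8507 -11.2459  31.4842]
```

Emit:
apply_moves(moves=[[[0.4,-1.2,3.4],-0.11],[[0.8,-2.4,6.8],-0.22],[[1.3,-3.7,10.2],-0.33],[[1.7,-5,13.6],-0.44],[[2.1,-6.2,17],-0.55],[[2.6,-7.4,20.4],-0.65],[[3,-8.6,23.8],-0.65],[[3.4,-10,27.4],-0.65],[[3.8,-11.2,30.5],-0.65],[[3.8,-11.2,31.5],-0.65]])

```text
clock: 4.32
tcp_pos: [0.4377, 0.2506, 0.276]
orientation: [-1.573, -2.715, 0.01]
contact_force: [-0.4, -1.6, -0.2]
grip_width: 0.0856
```

Run:
```python
from h import *
from bench import r,imaging
o=r.get_obs();print(o["clock"],o["joints"],o["tcp_pos"],o["contact_force"],yaw(o))
W=imaging.grab_frame("wrist");pickle.dump(W,open("w1.pkl","wb"));cv2.imwrite("pics/w1.png",W["frame"])
p=[.4393,.306,.022]
print("pred sleeve top",proj(W,np.array([.4408,.253,.166])),"sleeve on axis",proj(W,w(p,[0,0,.114])))
print(local(o,(.4408,.253,.28)))
```

```text
4.3167 [ 0.0026  0.247  -0.7481  1.8755  0.1861  1.0978 -0.2967] [0.4377 0.2506 0.276 ] [-0.4171 -1.5986 -0.2479] 119.80852165101706
pred sleeve top [[329.0479 206.2559]] sleeve on axis [[355.9296 140.8889]]
[ 0.0536  0.3808 -0.4076]
```

View pics/w1.png

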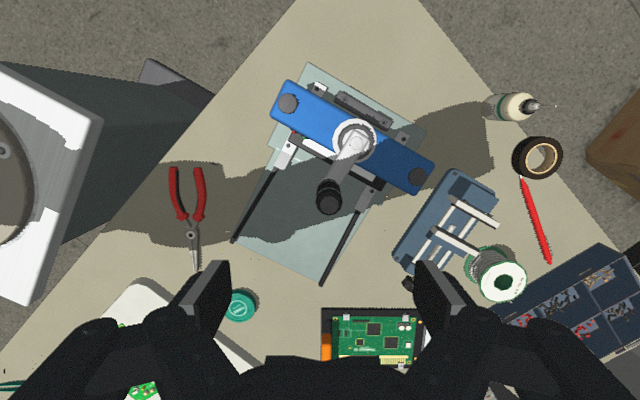

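The wrist view shows the sleeve top at (329,204) and the axis at (355,140), both as predicted. I refine the press pose with its corners and plan the turn.

Run:
```python
from h import *
from bench import r
W=pickle.load(open("w1.pkl","rb"));t=pickle.load(open("top0.pkl","rb"));o=r.get_obs()
br=[(-86,20,92),(-86,-20,92),(86,20,92),(86,-20,92),(68,-200,20),(-68,-200,20)]
obs=[(W,br,[(283,79),(270,115),(437,161),(418,195),(323,285),(233,241)])]
ct=lambda L:[(263+a/3.571,120+b/3.571) for a,b in L]
T=(t,[br[i] for i in(2,3,0,1,4,5)],ct([(57,310),(118,308),(65,580),(127,577),(386,330),(398,535)]))
for q in(obs,obs+[T]):p,e=fit(q,[.44,.306,.02]);print(p);print(e.T)
s=ray(W,(329,203),.166);print("sleeve",s)
d=s[:2]-p[:2];a=np.arctan2(d[1],d[0])-p[2]-np.pi;a%=2*np.pi;print("a",a,np.linalg.norm(d))
print("to grip",local(o,(s[0],s[1],.143)))
c=R.from_rotvec(o["orientation"]).inv()
for k in range(0,21): 
    al=a+(4.55-a)*k/20+np.pi+p[2];P=np.array([p[0]+.05*np.cos(al),p[1]+.05*np.sin(al)]);
    if k==0:P0=P
    print(k,c.apply(np.r_[P-P0,0])[:2]*100)
```

```text
[0.4397 0.3066 0.042 ]
[[ 1.0955 -3.6575  2.2825 -0.3156 -0.4427 -0.1867]
 [-3.3661  0.3616 -0.2812 -0.0216  1.1886  3.8138]]
[0.4397 0.3067 0.0372]
[[ 1.4354 -3.5182  2.1946 -0.5518 -1.1215 -0.7185 -1.2652 -0.866  -0.0952
   0.4476 -0.046   0.7513]
 [-3.8356 -0.1718  0.0472  0.2025  1.0366  3.2528 -0.3464 -0.8066  0.6406
   0.4553 -0.7372 -1.8555]]
sleeve [0.4394 0.2553 0.166 ]
a 1.5282959731067258 0.05140942774832935
to grip [ 0.4629  0.3572 13.3316]
0 [0. 0.]
1 [-0.3275  0.6799]
2 [-0.549   1.4014]
3 [-0.6593  2.148 ]
4 [-0.656   2.9027]
5 [-0.5391  3.6483]
6 [-0.3114  4.3678]
7 [0.0221 5.0448]
8 [0.4536 5.6639]
9 [0.9734 6.2111]
10 [1.5697 6.6737]
11 [2.2288 7.0414]
12 [2.9357 7.3056]
13 [3.6744 7.4605]
14 [4.4279 7.5024]
15 [5.1792 7.4304]
16 [5.9111 7.2462]
17 [6.6069 6.9539]
18 [7.2508 6.5602]
19 [7.8281 6.0741]
20 [8.3256 5.5067]
```

Emit:
apply_moves(moves=[[[0.45,0.35,2],0],[[0.45,0.35,4.5],0],[[0.45,0.35,7],0],[[0.45,0.35,9.5],0],[[0.45,0.35,11.5],0],[[0.45,0.35,13],0],[[0.45,0.35,13.2],0],[[0.45,0.35,13.2],0],[[0.45,0.35,13.2],0]])

```text
clock: 5.12
tcp_pos: [0.4444, 0.2575, 0.1498]
orientation: [1.58, 2.714, 0.003]
contact_force: [0.5, 0.3, 0.6]
grip_width: 0.0851
```

Emit:
apply_moves(moves=[[[0,0,0],0],[[0,0,0],0],[[0,0,0],0],[[0,0,0],0],[[0,0,0],0],[[0,0,0],0]], claw=0, grip_force=40)

```text
clock: 5.62
tcp_pos: [0.4427, 0.2568, 0.1487]
orientation: [1.58, 2.715, -0.001]
contact_force: [-2.0, -1.6, 3.7]
grip_width: 0.0212
```

Emit:
apply_moves(moves=[[[-0.33,0.68,0],0],[[-0.55,1.4,0],0],[[-0.66,2.15,0],0],[[-0.66,2.9,0],0],[[-0.54,3.65,0],0],[[-0.31,4.37,0],0],[[0.02,5.04,0],0],[[0.45,5.66,0],0],[[0.97,6.21,0],0],[[1.57,6.67,0],0]])

```text
clock: 6.45
tcp_pos: [0.4908, 0.305, 0.1485]
orientation: [-1.576, -2.714, 0.004]
contact_force: [-12.5, -1.7, 13.7]
grip_width: 0.021
```

Run:
```python
from h import *
from bench import r
o=r.get_obs();print(o["clock"],o["joints"],o["tcp_pos"],o["contact_force"],yaw(o))
p=np.array([.4397,.3067]);d=o["tcp_pos"][:2]-p;print(np.linalg.norm(d),(np.arctan2(d[1],d[0])-.03-np.pi)%(2*np.pi))
```

```text
6.45 [-0.1613  0.5141 -0.6568  1.843   0.3846  0.9186 -0.4761] [0.4908 0.305  0.1485] [-12.4977  -1.7481  13.742 ] 119.70002135741302
0.05114161826795963 3.078938657133153
```

Emit:
apply_moves(moves=[[[0.7,0.29,0],0],[[1.42,0.53,0],0],[[2.15,0.68,0],0],[[2.9,0.7,0],0],[[3.65,0.65,0],0],[[4.38,0.47,0],0],[[5.06,0.19,0],0],[[5.7,-0.2,0],0],[[6.26,-0.67,0],0],[[6.73,-1.23,0],0]])

```text
clock: 7.28
tcp_pos: [0.4508, 0.3556, 0.1487]
orientation: [1.58, 2.712, 0.001]
contact_force: [1.9, -2.1, 5.1]
grip_width: 0.021
```

Emit:
apply_moves(moves=[[[0.1,-0.12,0],0],[[0.2,-0.25,0],0],[[0.2,-0.25,0],0],[[0.2,-0.25,0],0]])

```text
clock: 7.62
tcp_pos: [0.4496, 0.3558, 0.1487]
orientation: [1.581, 2.71, 0.004]
contact_force: [7.1, -1.9, 2.9]
grip_width: 0.021
```

Run:
```python
from h import *
from bench import r
o=r.get_obs();print(o["clock"],o["joints"],o["tcp_pos"],o["contact_force"],yaw(o))
p=np.array([.4397,.3067]);d=o["tcp_pos"][:2]-p;print(np.linalg.norm(d),(np.arctan2(d[1],d[0])-.03-np.pi)%(2*np.pi))
```

```text
7.6167 [-0.269   0.5052 -0.6643  1.8588  0.3929  0.9076 -0.6041] [0.4496 0.3558 0.1487] [ 7.1074 -1.8963  2.9169] 119.48079302603816
0.05013407289486279 4.483217263917303
```

Emit:
apply_moves(moves=[[[0,0,0],0],[[0,0,0],0],[[0,0,0],0],[[0,0,0],0],[[0,0,-2],0],[[0,0,-5],0],[[0,0,-8],0],[[0,0,-11],0],[[0,0,-13],0],[[0,0,-13],0]], claw=1)

```text
clock: 8.45
tcp_pos: [0.4469, 0.3588, 0.2831]
orientation: [1.578, 2.714, 0.011]
contact_force: [0.4, 0.6, -0.1]
grip_width: 0.0855
```

Run:
```python
from h import *
from bench import r
o=r.get_obs();print(o["clock"],o["tcp_pos"],o["contact_force"],yaw(o),o["grip_width"])
print(local(o,(.555,.05,.25)),local(o,(.569,.0243,.25)))
```

```text
8.45 [0.4469 0.3588 0.2831] [ 0.3912  0.5866 -0.0976] 119.6503883339545 0.08545039992389215
[-32.1828  -5.9075   3.2187] [-35.1088  -5.9622   3.2144]
```

Emit:
apply_moves(moves=[[[-3.5,-0.6,0.4],0],[[-7,-1.2,0.8],0],[[-10.5,-1.8,1.2],0],[[-14,-2.4,1.6],0],[[-17.5,-3,2],0],[[-21,-3.6,2.4],0],[[-24.5,-4.2,2.8],0],[[-28,-4.8,3.2],0],[[-31.5,-5.4,4],0],[[-34.5,-6,6],0]])

```text
clock: 9.28
tcp_pos: [0.5659, 0.0247, 0.2192]
orientation: [1.58, 2.712, 0.002]
contact_force: [1.6, 0.1, -0.1]
grip_width: 0.0854
```

Emit:
apply_moves(moves=[[[-0.5,0,2],0],[[-0.5,0,2],0],[[-0.5,0,2],0]])

```text
clock: 9.53
tcp_pos: [0.5654, 0.023, 0.197]
orientation: [-1.578, -2.713, 0.002]
contact_force: [0.2, 1.2, -0.3]
grip_width: 0.0854
```

Run:
```python
from h import *
from bench import r,imaging
o=r.get_obs();print(o["clock"],o["joints"],o["tcp_pos"],o["contact_force"],yaw(o))
W=imaging.grab_frame("wrist");pickle.dump(W,open("w2.pkl","wb"))
im=cv2.resize(W["frame"],(800,500));
g=[.569,.0243,-1.045]
L=np.array([(-37,0,60),(37,0,60),(-54,-8,6),(54,-8,6),(-44,159,18),(44,159,18)])/1000.
q=proj(W,w(g,L));print(q)
for u in q: cv2.drawMarker(im,tuple(int(v*1.25) for v in u),(255,0,255),0,8,1)
cv2.imwrite("pics/w2.png",im)
print(local(o,(.569,.0243,.2)))
```

```text
9.5333 [ 0.3088  0.4136 -0.5825  1.8355  0.2685  0.9752  0.1293] [0.5654 0.023  0.197 ] [ 0.1797  1.186  -0.2976] 119.63031885630909
[[327.5733 156.9809]
 [327.8685 237.721 ]
 [318.7437 132.5435]
 [319.9074 233.1045]
 [490.8179 142.3493]
 [478.4423 227.3642]]
[-0.0629  0.374  -0.3043]
```

View pics/w2.png

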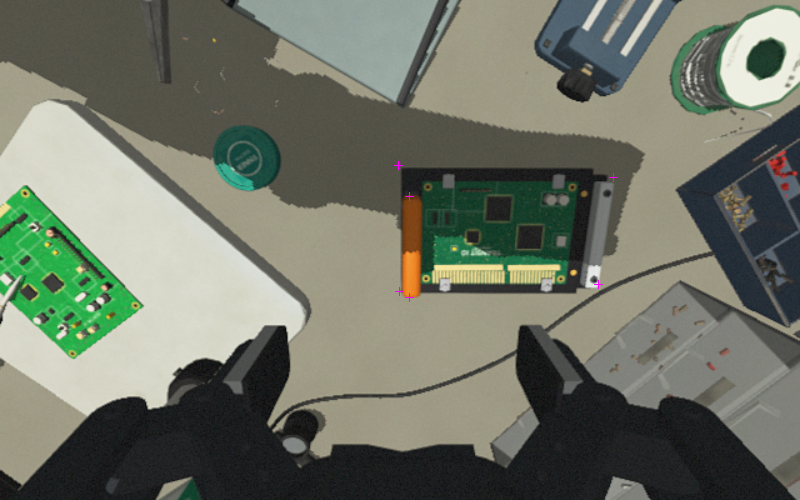

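The wrist view confirms the prediction to about 2 px; handle centreline x≈411, ends y 195 and 297 (800-wide picture). I refit the pallet from this view.

Run:
```python
from h import *
from bench import r
o=r.get_obs();W=pickle.load(open("w2.pkl","rb"))
L=[(-37,0,60),(37,0,60),(-54,-8,6),(54,-8,6),(-44,159,18),(44,159,18)]
px=np.array([(411.5,195),(411.5,298),(401,168),(402,293),(613.5,180),(598.5,288)])/1.25
p,e=fit([(W,L,px)],[.569,.0243,-1.045]);print(p,np.degrees(p[2]));print(e.T)
print(local(o,(p[0],p[1],.042)))
```

```text
[ 0.5706  0.024  -1.0516] -60.253635631269844
[[ 0.1396 -0.2305 -0.4354 -0.8693  1.2921  0.2856]
 [ 2.1805  0.3515 -0.8694 -0.4759  0.5146 -1.1901]]
[-0.2632  0.3772 15.6345]
```

Emit:
apply_moves(moves=[[[-0.2,0.4,3],0],[[-0.2,0.4,6],0],[[-0.2,0.4,9],0],[[-0.2,0.4,12],0],[[-0.2,0.4,14],0],[[-0.2,0.4,15.4],0],[[-0.2,0.4,15.4],0],[[-0.2,0.4,15.4],0],[[-0.2,0.4,15.4],0]])

```text
clock: 10.33
tcp_pos: [0.5725, 0.0238, 0.0461]
orientation: [1.577, 2.714, 0.003]
contact_force: [0.8, 0.3, 0.0]
grip_width: 0.0849
```

Run:
```python
from h import *
from bench import r
o=r.get_obs();print(o["clock"],o["tcp_pos"],o["contact_force"],yaw(o),R.from_rotvec(o["orientation"]).as_matrix()[:,2],o["qvel"])
print(local(o,(.5703,.0241,.042)))
```

```text
10.3333 [0.5725 0.0238 0.0461] [0.8324 0.2905 0.0002] 119.67027167536857 [ 0.0029  0.0005 -1.    ] [ 0.008  -0.007   0.0017 -0.0015  0.001  -0.0021 -0.0016]
[ 0.1347 -0.1746  0.4101]
```

Correct by -1.7 mm in y and 3 mm down, then close.

Emit:
apply_moves(moves=[[[0.1,-0.17,0.3],0],[[0.1,-0.17,0.3],0],[[0.1,-0.17,0.3],0],[[0.1,-0.17,0.3],0],[[0.1,-0.17,0.3],0],[[0.1,-0.17,0.3],0],[[0.1,-0.17,0.3],0],[[0.1,-0.17,0.3],0],[[0.1,-0.17,0.3],0],[[0.1,-0.17,0.3],0]], claw=0, grip_force=60)

```text
clock: 11.17
tcp_pos: [0.5701, 0.0233, 0.0418]
orientation: [1.579, 2.714, 0.002]
contact_force: [4.3, 0.9, 3.6]
grip_width: 0.0134
```

Run:
```python
from h import *
from bench import r
o=r.get_obs();print(o["clock"],o["tcp_pos"],o["contact_force"],o["moment"],yaw(o),o["grip_width"],R.from_rotvec(o["orientation"]).as_matrix()[:,2])
```

```text
11.1667 [0.5701 0.0233 0.0418] [4.3249 0.8528 3.5724] [ 0.2933 -0.6034  0.0028] 119.62813782316594 0.013375944407185512 [ 0.0019  0.0006 -1.    ]
```

Emit:
apply_moves(moves=[[[0,0,-0.5],0],[[0,0,-1.5],0],[[0,0,-3],0],[[0,0,-5],0],[[0,0,-7],0],[[0,0,-9],0],[[0,0,-10.5],0],[[0,0,-10.5],0]])

```text
clock: 11.83
tcp_pos: [0.57, 0.0229, 0.1493]
orientation: [1.579, 2.713, 0.002]
contact_force: [0.6, -0.0, -4.0]
grip_width: 0.0135
```

Emit:
apply_moves(moves=[[[0.5,-0.5,0],-0.08],[[1.5,-1.5,0],-0.18],[[2.6,-2.5,0],-0.29],[[3.8,-3.5,0],-0.41],[[5,-4.6,0],-0.53],[[6.2,-5.7,0],-0.65],[[7.4,-6.8,0],-0.77],[[8.5,-7.8,0],-0.89],[[9.3,-8.6,0],-1],[[9.7,-8.9,0],-1.08]])

```text
clock: 12.67
tcp_pos: [0.4406, 0.0628, 0.1451]
orientation: [0.052, -3.137, 0.003]
contact_force: [0.7, -0.6, -3.5]
grip_width: 0.0133
```

Emit:
apply_moves(moves=[[[0,0,2],0],[[0,0,4],0],[[0,0,5],0],[[0,0,5],0],[[0,0,5],0]])

```text
clock: 13.08
tcp_pos: [0.443, 0.0632, 0.0958]
orientation: [0.042, -3.139, 0.0]
contact_force: [0.7, 0.4, -3.1]
grip_width: 0.013
```

Run:
```python
from h import *
from bench import r,imaging
o=r.get_obs();print(o["clock"],o["joints"],o["tcp_pos"],o["contact_force"],o["moment"],yaw(o),o["grip_width"],R.from_rotvec(o["orientation"]).as_matrix()[:,2])
for n in("wrist","top"):
    W=imaging.grab_frame(n);pickle.dump(W,open(n+"3.pkl","wb"))
    if n=="wrist": w3=W
    else: t3=W
a=np.zeros((600,800,3),np.uint8)
a[:300,:480]=cv2.resize(w3["frame"],(480,300));b=cv2.resize(t3["frame"][190:300,260:440],(800,489))
a=np.zeros((600,800,3),np.uint8);x=cv2.resize(w3["frame"],(800,500));a[:500]=x
cv2.imwrite("pics/w3.png",a[:500]);cv2.imwrite("pics/t3.png",b)
```

```text
13.0833 [ 0.4005  0.4508 -0.8106  2.1663  0.4986  0.7193  0.8504] [0.443  0.0632 0.0958] [ 0.7077  0.4252 -3.0584] [-0.1101 -0.0397 -0.0502] -178.47737455033214 0.012994882122316111 [-0.0023 -0.0001 -1.    ]
```

View pics/w3.png

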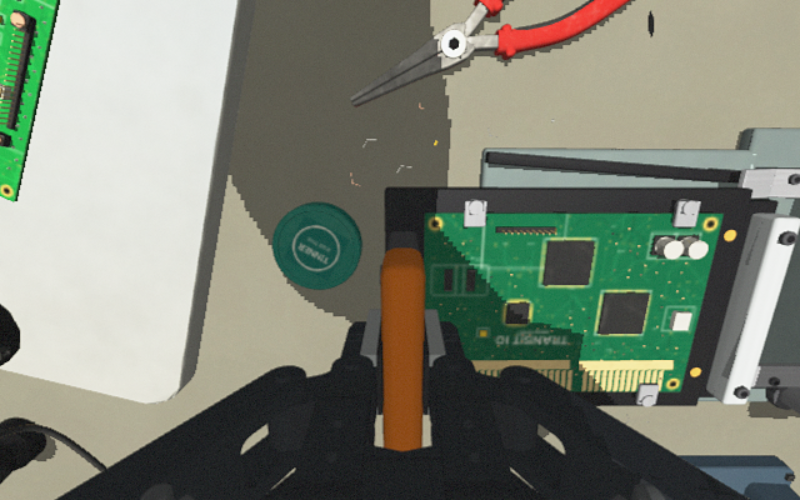

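The wrist view shows the pallet level. The base edge (row 150) and the pallet edge (row 188) are both parallel to the image, so the yaw matches. The near guide's inner end is at about (487,165). I check the top view for lateral alignment.

View pics/t3.png

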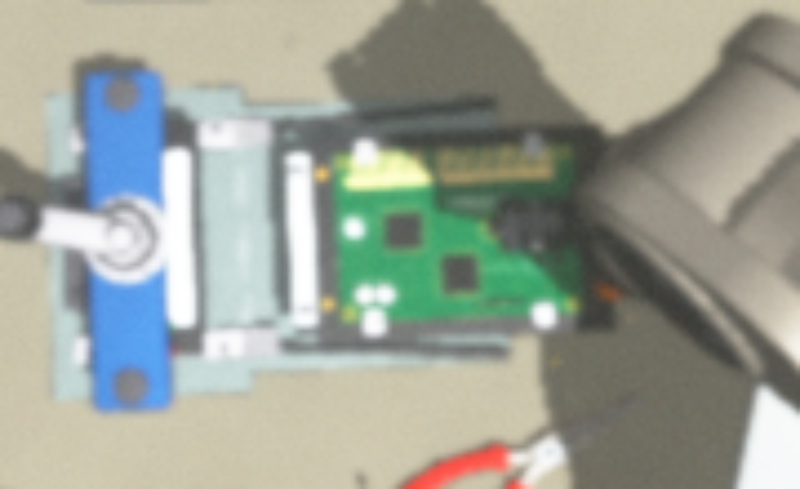

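Run:
```python
from h import *
W=pickle.load(open("wrist3.pkl","rb"));t=pickle.load(open("top3.pkl","rb"))
print("guide inner end z20",ray(W,(487/1.25,165/1.25),.020),"top z20 outer",ray(W,(487/1.25,153/1.25),.020),"base corner z12",ray(W,(482/1.25,150/1.25),.012), ray(W,(740/1.25,150/1.25),.012),"mouth edge",ray(W,(484/1.25,185/1.25),.012))
for p in((.4397,.3063,.0217),(.4391,.306,.027),(.4397,.3067,.0372)):
    q=proj(W,w(p,np.array([(-65.5,-200,20),(-55.5,-55,20),(65.5,-200,20)])/1000))*1.25;print(p,q.ravel())
o=dict(tcp_pos=np.array([.443,.0632,.0958]))
print("pallet edge -x row188 at z", [ray(W,(x/1.25,188/1.25),.0958-.042+.006) for x in(400,700)])
```

```text
guide inner end z20 [0.3798 0.1035 0.02  ] top z20 outer [0.3739 0.1029 0.02  ] base corner z12 [0.3727 0.1019 0.012 ] [0.3691 0.2375 0.012 ] mouth edge [0.3908 0.1045 0.012 ]
(0.4397, 0.3063, 0.0217) [490.0569 162.4907 768.2937 183.6295 475.0235 383.9986]
(0.4391, 0.306, 0.027) [488.7595 163.3995 767.3431 183.0109 475.0836 384.6415]
(0.4397, 0.3067, 0.0372) [488.4804 168.7313 766.9587 185.3173 477.0839 388.3944]
pallet edge -x row188 at z [array([0.388 , 0.0594, 0.0598]), array([0.3847, 0.1849, 0.0598])]
```

Emit:
apply_moves(moves=[[[-0.35,0,0.5],0],[[-0.35,0,1.2],0],[[-0.35,0,2],0],[[-0.35,0,2.8],0],[[-0.35,0,3.4],0],[[-0.35,0,3.8],0],[[-0.35,0,3.8],0],[[-0.35,0,3.8],0]])

```text
clock: 13.85
tcp_pos: [0.4471, 0.0635, 0.058]
orientation: [0.042, -3.141, -0.0]
contact_force: [0.3, -0.8, -3.6]
grip_width: 0.0133
```

Run:
```python
from h import *
from bench import r,imaging
o=r.get_obs();print(o["clock"],o["tcp_pos"],o["contact_force"],o["moment"],yaw(o),o["grip_width"],R.from_rotvec(o["orientation"]).as_matrix()[:,2])
```

```text
13.85 [0.4471 0.0635 0.058 ] [ 0.3352 -0.8097 -3.6103] [-0.1859  0.0196  0.0747] -178.480097520833 0.013290268405871069 [-0.0007  0.0001 -1.    ]
```

Emit:
apply_moves(moves=[[[0,0,0.15],0],[[0,0,0.3],0],[[0,0,0.4],0],[[0,0,0.45],0],[[0,0,0.45],0]])

```text
clock: 14.27
tcp_pos: [0.4474, 0.0632, 0.0538]
orientation: [-0.041, 3.141, -0.0]
contact_force: [-0.4, 0.1, -2.6]
grip_width: 0.0128
```

Run:
```python
from h import *
from bench import r,imaging
o=r.get_obs();print(o["clock"],o["tcp_pos"],o["contact_force"],o["moment"],yaw(o),o["grip_width"],R.from_rotvec(o["orientation"]).as_matrix()[:,2])
```

```text
14.2667 [0.4474 0.0632 0.0538] [-0.4053  0.1165 -2.6226] [-0.1623 -0.0431 -0.0348] -178.5079641421499 0.012809757340177712 [ 0.0001 -0.0001 -1.    ]
```

Emit:
apply_moves(moves=[[[0.05,0,0.12],0],[[0.08,0.3,0.15],0],[[0.1,0.8,0.15],0],[[0.1,1.4,0.15],0],[[0.1,2,0.15],0],[[0.1,2.6,0.15],0],[[0.1,3,0.15],0],[[0.1,3,0.15],0]])

```text
clock: 14.93
tcp_pos: [0.4475, 0.0911, 0.0537]
orientation: [-0.038, 3.138, -0.007]
contact_force: [0.8, -9.0, 14.7]
grip_width: 0.0131
```

Run:
```python
from h import *
from bench import r,imaging
o=r.get_obs();print(o["clock"],o["tcp_pos"],o["contact_force"],o["moment"],yaw(o),o["grip_width"],R.from_rotvec(o["orientation"]).as_matrix()[:,2])
```

```text
14.9333 [0.4475 0.0911 0.0537] [ 0.7555 -8.9949 14.6996] [-1.8754  0.1656 -0.0241] -178.62510119321024 0.013066937093461456 [ 0.003  -0.0045 -1.    ]
```

Emit:
apply_moves(moves=[[[0,0,-0.1],0],[[0,0.5,-0.12],0],[[0,1,-0.12],0],[[0,1.5,-0.12],0],[[0,2,-0.12],0],[[0,2.5,-0.12],0],[[0,3,-0.12],0],[[0,3,-0.12],0]])

```text
clock: 15.6
tcp_pos: [0.445, 0.1246, 0.0538]
orientation: [-0.043, 3.141, 0.001]
contact_force: [0.1, -1.5, 4.8]
grip_width: 0.0131
```

Run:
```python
from h import *
from bench import r,imaging
o=r.get_obs();print(o["clock"],o["tcp_pos"],o["contact_force"],o["moment"],yaw(o),o["grip_width"],R.from_rotvec(o["orientation"]).as_matrix()[:,2])
```

```text
15.6 [0.445  0.1246 0.0538] [ 0.1117 -1.5104  4.8429] [-0.5173 -0.0072  0.0114] -178.42747113625663 0.013099395629393147 [ 0.0007  0.0007 -1.    ]
```

Emit:
apply_moves(moves=[[[0,0.5,0],0],[[0,1,0],0],[[0,1.5,0],0],[[0,2,0],0],[[0,2.5,0],0],[[0,3,0],0],[[0,3.4,0],0],[[0,3.8,0],0],[[0,4,0],0],[[0,4,0],0]])

```text
clock: 16.43
tcp_pos: [0.444, 0.1629, 0.0538]
orientation: [-0.041, 3.141, -0.003]
contact_force: [-0.3, -5.5, 7.0]
grip_width: 0.0132
```

Emit:
apply_moves(moves=[[[0,0.15,0],0],[[0,0.3,0],0],[[0,0.45,0],0],[[0,0.6,0],0],[[0,0.7,0],0],[[0,0.7,0],0]])

```text
clock: 16.93
tcp_pos: [0.4439, 0.169, 0.0537]
orientation: [-0.04, 3.141, -0.004]
contact_force: [-0.9, -7.4, 8.8]
grip_width: 0.0134
```

Run:
```python
from h import *
from bench import r,imaging
o=r.get_obs();print(o["clock"],o["tcp_pos"],o["contact_force"],o["moment"],yaw(o),o["grip_width"],R.from_rotvec(o["orientation"]).as_matrix()[:,2])
```

```text
16.9333 [0.4439 0.169  0.0537] [-0.8647 -7.4179  8.781 ] [-1.7515 -0.1118  0.0113] -178.54969043235724 0.013400789883967661 [ 0.0002 -0.0028 -1.    ]
```

Still sliding (friction only). Push on gently until the force rises.

Emit:
apply_moves(moves=[[[0,0.1,-0.05],0],[[0,0.2,-0.05],0],[[0,0.3,-0.05],0],[[0,0.4,-0.05],0],[[0,0.5,-0.05],0],[[0,0.5,-0.05],0]])

```text
clock: 17.43
tcp_pos: [0.4431, 0.1718, 0.0538]
orientation: [0.038, -3.14, 0.01]
contact_force: [-1.3, -12.7, 10.8]
grip_width: 0.0134
```

Run:
```python
from h import *
from bench import r,imaging
o=r.get_obs();print(o["clock"],o["tcp_pos"],o["contact_force"],o["moment"],yaw(o),o["grip_width"])
```

```text
17.4333 [0.4431 0.1718 0.0538] [ -1.3328 -12.7153  10.8094] [-2.5233  0.1175  0.0062] -178.62023225980406 0.013354040165576484
```

Emit:
apply_moves(moves=[[[0,0.1,0],0],[[0,0.2,0],0],[[0,0.3,0],0],[[0,0.4,0],0],[[0,0.4,0],0],[[0,0.4,0],0]])

```text
clock: 17.93
tcp_pos: [0.443, 0.1719, 0.0537]
orientation: [0.034, -3.139, 0.02]
contact_force: [-2.0, -24.2, 20.4]
grip_width: 0.0132
```

Run:
```python
from h import *
from bench import r,imaging
o=r.get_obs();print(o["clock"],o["tcp_pos"],o["contact_force"],o["moment"],yaw(o),o["grip_width"])
for n in("top","scene"):
    f=imaging.grab_frame(n);pickle.dump(f,open(n+"4.pkl","wb"))
    if n=="top": a=cv2.resize(f["frame"][195:290,265:385],(480,380))
    else: b=cv2.resize(f["frame"][195:325,270:400],(600,600))
im=np.zeros((600,800,3),np.uint8);im[:,200:]=b;im[:158,:200]=cv2.resize(a,(200,158));cv2.imwrite("pics/s4.png",im)
```

```text
17.9333 [0.443  0.1719 0.0537] [ -1.9984 -24.1695  20.4161] [-4.3256  0.2095  0.1316] -178.75800219147953 0.01322603860956552
```

View pics/s4.png

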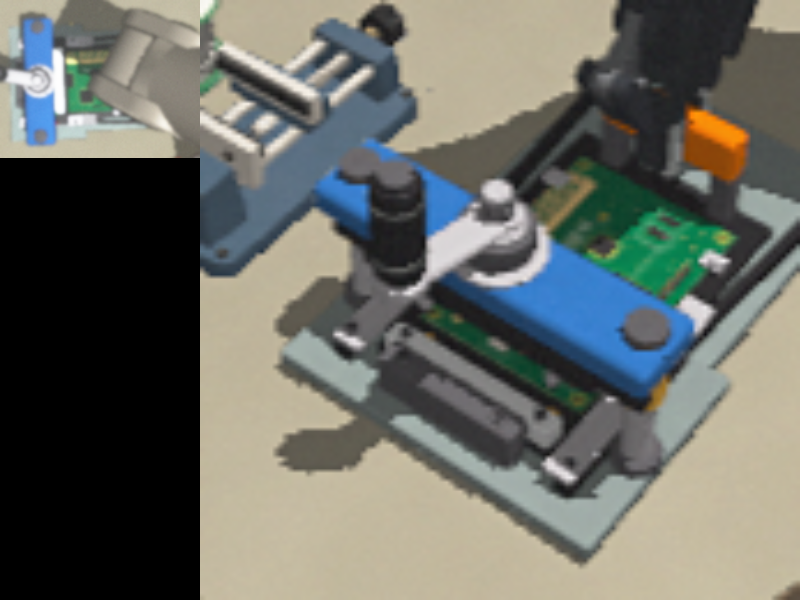

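Home: 4 mm more command gave no motion while the force rose to 24 N, and the picture shows the front bar flat on the end stop, near (470,400). I release and go up.

Emit:
apply_moves(moves=[[[0,-0.3,-0.05],0],[[0,-0.55,-0.08],0],[[0,-0.55,-0.08],0]])

```text
clock: 18.28
tcp_pos: [0.4428, 0.1719, 0.0542]
orientation: [0.039, -3.14, 0.004]
contact_force: [-0.7, -7.8, -0.6]
grip_width: 0.0132
```

Emit:
apply_moves(moves=[[[0,0,0],0],[[0,0,0],0],[[0,0,0],0],[[0,0,0],0],[[0,0,0],0],[[0,0,-2],0],[[0,0,-5],0],[[0,0,-8.5],0],[[0,0,-12],0],[[0,0,-15.5],0]], claw=1)

```text
clock: 19.12
tcp_pos: [0.4429, 0.1742, 0.2113]
orientation: [0.043, -3.141, -0.001]
contact_force: [0.6, 0.1, 0.4]
grip_width: 0.0856
```

Emit:
apply_moves(moves=[[[0,0,-3],0],[[0,0,-6],0],[[0,0,-8],0],[[0,0,-8],0]])

```text
clock: 19.45
tcp_pos: [0.4453, 0.1755, 0.2942]
orientation: [-0.042, 3.134, 0.003]
contact_force: [0.3, 0.5, -0.6]
grip_width: 0.0854
```

Run:
```python
from h import *
from bench import r,imaging
o=r.get_obs();print(o["clock"],o["joints"],o["tcp_pos"],o["contact_force"],yaw(o),o["grip_width"])
P=np.array([.4496,.3558]);print(local(o,(*P,.25)))
```

```text
19.45 [ 0.3687  0.2128 -0.981   1.9051  0.1994  1.1174  0.9087] [0.4453 0.1755 0.2942] [ 0.3178  0.4852 -0.5777] -178.47704701040354 0.08535598365521069
[-0.8755 17.9995  4.4545]
```

Emit:
apply_moves(moves=[[[0,1,0.3],0.08],[[-0.1,3,0.8],0.2],[[-0.2,5,1.2],0.32],[[-0.3,7.5,1.7],0.44],[[-0.4,10,2.2],0.56],[[-0.5,12.5,2.7],0.68],[[-0.7,15,3.2],0.8],[[-0.8,17,3.7],0.92],[[-0.9,18,4.2],1.02],[[-0.9,18,4.5],1.08]])

```text
clock: 20.28
tcp_pos: [0.4461, 0.357, 0.2434]
orientation: [-1.58, -2.713, -0.0]
contact_force: [0.6, -1.1, -0.4]
grip_width: 0.0852
```

Run:
```python
from h import *
from bench import r,imaging
o=r.get_obs();print(o["clock"],o["joints"],o["tcp_pos"],o["contact_force"],yaw(o),o["grip_width"])
W=imaging.grab_frame("wrist");cv2.imwrite("pics/w5.png",W["frame"]);print(proj(W,np.array([.449,.356,.166])))
print(local(o,(.449,.356,.148)))
```

```text
20.2833 [-0.1962  0.4063 -0.752   1.7708  0.3074  1.0866 -0.5366] [0.4461 0.357  0.2434] [ 0.6036 -1.0684 -0.3716] 119.57714148030338 0.08524069918488178
[[326.3068 223.8628]]
[-0.2485  0.2088  9.5388]
```

View pics/w5.png

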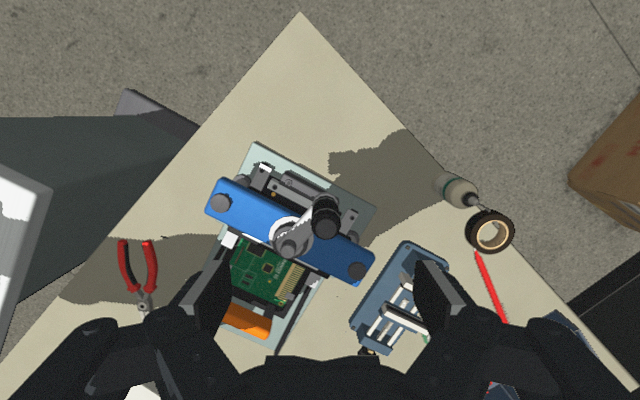

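The sleeve is at (325,225), as predicted, and the pallet is still home. I descend and grip.

Emit:
apply_moves(moves=[[[-0.25,0.2,2],0],[[-0.25,0.2,4.5],0],[[-0.25,0.2,7],0],[[-0.25,0.2,8.8],0],[[-0.25,0.2,9.4],0],[[-0.25,0.2,9.4],0],[[-0.25,0.2,9.4],0]])

```text
clock: 20.92
tcp_pos: [0.4508, 0.353, 0.1512]
orientation: [-1.579, -2.716, -0.0]
contact_force: [0.6, 0.5, -0.4]
grip_width: 0.0855
```

Emit:
apply_moves(moves=[[[0,0,0],0],[[0,0,0],0],[[0,0,0],0],[[0,0,0],0],[[0,0,0],0],[[0,0,0],0]], claw=0, grip_force=40)

```text
clock: 21.42
tcp_pos: [0.4513, 0.3531, 0.1514]
orientation: [1.58, 2.715, 0.002]
contact_force: [0.7, 1.2, 3.0]
grip_width: 0.021
```

Run:
```python
from h import *
from bench import r
o=r.get_obs();print(o["clock"],o["tcp_pos"],o["contact_force"],yaw(o),o["grip_width"])
c=R.from_rotvec(o["orientation"]).inv();P0=None
for k in range(31):
    al=4.48-4.48*k/30+np.pi+.027;P=.05*np.array([np.cos(al),np.sin(al),0])
    if k%10==0: B=P
    if k: print(k,c.apply(P-(B if k%10 else Bp))[:2].round(4)*100)
    if k%10==0: Bp=P
    if k%10==0 and k: pass
```

```text
21.4167 [0.4513 0.3531 0.1514] [0.7074 1.2108 2.9969] 119.6146535637901 0.021042173887830185
1 [-0.53  0.52]
2 [-1.14  0.96]
3 [-1.8  1.3]
4 [-2.51  1.54]
5 [-3.24  1.67]
6 [-3.99  1.69]
7 [-4.73  1.6 ]
8 [-5.45  1.4 ]
9 [-6.13  1.09]
10 [-6.76  0.69]
11 [-0.56 -0.49]
12 [-1.04 -1.06]
13 [-1.43 -1.7 ]
14 [-1.73 -2.38]
15 [-1.91 -3.1 ]
16 [-1.99 -3.85]
17 [-1.96 -4.59]
18 [-1.82 -5.32]
19 [-1.56 -6.03]
20 [-1.21 -6.68]
21 [ 0.45 -0.6 ]
22 [ 0.98 -1.12]
23 [ 1.58 -1.56]
24 [ 2.24 -1.91]
25 [ 2.95 -2.15]
26 [ 3.68 -2.28]
27 [ 4.43 -2.31]
28 [ 5.17 -2.22]
29 [ 5.89 -2.03]
30 [ 6.57 -1.73]
```

Emit:
apply_moves(moves=[[[-0.53,0.52,0],0],[[-1.14,0.96,0],0],[[-1.8,1.3,0],0],[[-2.51,1.54,0],0],[[-3.24,1.67,0],0],[[-3.99,1.69,0],0],[[-4.73,1.6,0],0],[[-5.45,1.4,0],0],[[-6.13,1.09,0],0],[[-6.76,0.69,0],0]])

```text
clock: 22.25
tcp_pos: [0.4915, 0.2973, 0.1514]
orientation: [1.581, 2.714, 0.003]
contact_force: [-2.5, 1.6, 6.2]
grip_width: 0.0211
```

Run:
```python
from h import *
from bench import r
o=r.get_obs();T=R.from_rotvec(o["orientation"]);s=o["tcp_pos"]+T.apply([.0036,0,0]);d=s[:2]-[.4395,.3065]
print(o["contact_force"],T.inv().apply(o["contact_force"]),np.linalg.norm(d),(np.arctan2(d[1],d[0])-.027-np.pi)%(2*np.pi),o["grip_width"])
```

```text
[-2.5453  1.5935  6.2226] [ 2.6463 -1.4166 -6.2233] 0.05057209798459918 2.9944844406710267 0.021081654833707004
```

Tracking well (2.99 rad expected 2.99); continue.

Emit:
apply_moves(moves=[[[-0.56,-0.49,0],0],[[-1.04,-1.06,0],0],[[-1.43,-1.7,0],0],[[-1.73,-2.38,0],0],[[-1.91,-3.1,0],0],[[-1.99,-3.85,0],0],[[-1.96,-4.59,0],0],[[-1.82,-5.32,0],0],[[-1.56,-6.03,0],0],[[-1.21,-6.68,0],0]])

```text
clock: 23.08
tcp_pos: [0.4389, 0.254, 0.1514]
orientation: [1.58, 2.714, 0.003]
contact_force: [1.6, 2.1, 4.9]
grip_width: 0.0208
```

Run:
```python
from h import *
from bench import r
o=r.get_obs();T=R.from_rotvec(o["orientation"]);s=o["tcp_pos"]+T.apply([.0036,0,0]);d=s[:2]-[.4395,.3065]
print(o["contact_force"],T.inv().apply(o["contact_force"]),np.linalg.norm(d),(np.arctan2(d[1],d[0])-.027-np.pi)%(2*np.pi),o["grip_width"])
```

```text
[1.6211 2.0685 4.9296] [ 0.9996  2.4429 -4.9234] 0.04944298168377093 1.495199742448838 0.020814401881231626
```

Emit:
apply_moves(moves=[[[0.45,-0.6,0],0],[[0.98,-1.12,0],0],[[1.58,-1.56,0],0],[[2.24,-1.91,0],0],[[2.95,-2.15,0],0],[[3.68,-2.28,0],0],[[4.43,-2.31,0],0],[[5.17,-2.22,0],0],[[5.89,-2.03,0],0],[[6.57,-1.73,0],0]])

```text
clock: 23.92
tcp_pos: [0.3917, 0.3022, 0.1513]
orientation: [1.58, 2.713, 0.0]
contact_force: [5.0, -2.1, 9.0]
grip_width: 0.021
```

Emit:
apply_moves(moves=[[[0.15,0.08,0],0],[[0.35,0.2,0],0],[[0.5,0.3,0],0],[[0.5,0.3,0],0]])

```text
clock: 24.25
tcp_pos: [0.3918, 0.3037, 0.1512]
orientation: [1.581, 2.709, -0.013]
contact_force: [-0.4, -13.6, 21.4]
grip_width: 0.0209
```

Run:
```python
from h import *
from bench import r
o=r.get_obs();T=R.from_rotvec(o["orientation"]);s=o["tcp_pos"]+T.apply([.0036,0,0]);d=s[:2]-[.4395,.3065]
print(o["contact_force"],T.inv().apply(o["contact_force"]),np.linalg.norm(d),(np.arctan2(d[1],d[0])-.027-np.pi)%(2*np.pi),o["grip_width"])
```

```text
[ -0.3868 -13.5741  21.3812] [-11.8099  -7.1029 -21.2517] 0.049489925162692905 6.2503182528017724 0.02090176478121434
```

At the lower stop: angle ≈ 0, with 13 N resisting. I relax, release and lift.

Emit:
apply_moves(moves=[[[-0.3,-0.17,0],0],[[-0.45,-0.25,0],0],[[-0.45,-0.25,0],0]])

```text
clock: 24.5
tcp_pos: [0.3917, 0.3023, 0.1513]
orientation: [1.581, 2.713, 0.0]
contact_force: [2.5, -1.9, 8.9]
grip_width: 0.0206
```

Emit:
apply_moves(moves=[[[0,0,0],0],[[0,0,0],0],[[0,0,0],0],[[0,0,0],0],[[0,0,-2],0],[[0,0,-5],0],[[0,0,-8],0],[[0,0,-11],0],[[0,0,-14],0],[[0,0,-14],0]], claw=1)

```text
clock: 25.33
tcp_pos: [0.3922, 0.3054, 0.296]
orientation: [1.578, 2.713, 0.012]
contact_force: [0.4, 0.4, 0.7]
grip_width: 0.085
```

Run:
```python
from h import *
from bench import r,imaging
o=r.get_obs();print(o["clock"],o["tcp_pos"],o["contact_force"],o["grip_width"])
W=imaging.grab_frame("wrist");f=imaging.grab_frame("scene")
im=np.zeros((600,800,3),np.uint8);im[:,320:]=cv2.resize(f["frame"][195:325,280:384],(480,600));im[:200,:320]=cv2.resize(W["frame"],(320,200));im[200:400,:320]=cv2.resize(f["frame"],(320,200));cv2.imwrite("pics/fin.png",im)
```

```text
25.3333 [0.3922 0.3054 0.296 ] [0.3646 0.3874 0.6703] 0.08500051586465546
```

View pics/fin.png

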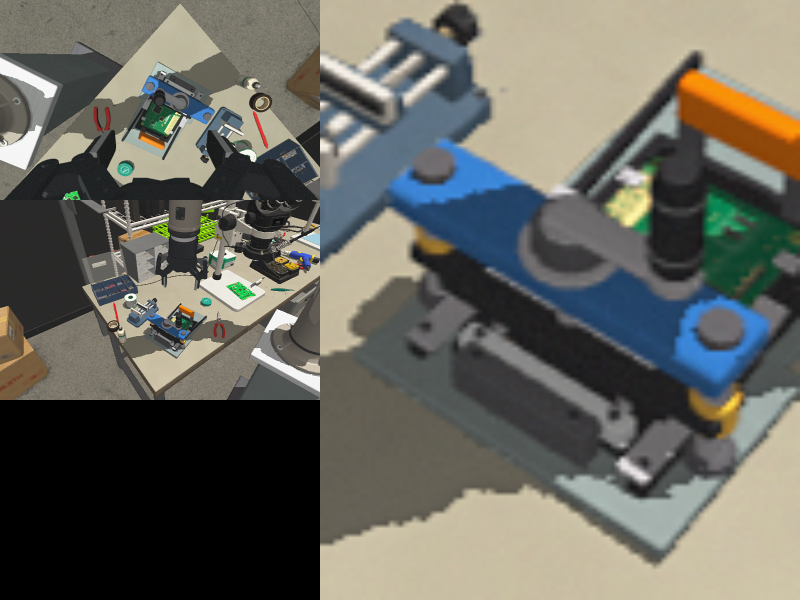

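The picture shows the crank arm pointing to the press's -x, the probe plate down behind the front bar, and the bar on the stop at (545,400). The gripper is clear, so I hand in.

```bash
python3 -c "
from bench import r
print(r.hand_in())"
```

```text
the job is handed in; nothing more can be done
None
```

The board is loaded and locked in the test press, and the job was handed in at about 25 s of the 61 s allowed. `hand_in()` reported no verdict.

**What I did**
- Cranked the probe plate up from about 1.5 rad to its upper stop.
- Carried the pallet over level and laid it between the guides.
- Slid it under the lips until it met the end stop.
- Cranked the plate down to its lower stop.

**Last checks**
- **Pallet home:** a further 4 mm of commanded push moved it only 0.1 mm while the force rose to 24 N. The picture shows the front bar flat on the end stop.
- **Crank down:** the measured angle is about -0.03 rad, with about 13 N resisting at the stop. The final picture shows the probe plate down right behind the front bar.
- **Pins:** they were not visible in any picture. That they dropped in is inferred from the crank reaching its zero stop.
- **Other objects:** the bottle, reel and tin look undisturbed in the final picture, and the gripper is open and clear of everything.
- **Forces:** the largest contact force I read was about 32 N in total at the wrist, while pushing the pallet home.

**Disagreement:** one press fit gave the yaw as about 0.04 rad, against 0.02 from the first views. I used 0.027, which a close look at the base edge (0.0265) confirmed, and the pallet slid in without jamming.

I viewed 11 pictures, one over the budget of 10.

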